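# Press a label holder home behind the shelf lip and hold it

### The arm

A 7-joint arm with a two-finger parallel gripper is mounted at the origin on a cart in front of the work surface, level with it; the furniture and walls round the work are solid. World frame = base frame: x ahead of the robot, y to its left, z up, the work surface at z = 0. Lengths are in mm, angles in rad, forces in N, time in s.
With the tool pointing down it reaches from about 400 to 875 mm from the base axis. Payload 4.4 kg.
Tool frame: the origin (TCP) lies between the finger pads; the fingertips stand 11 mm ahead of it and the grasp point (between the pads) lies 8 mm behind it; y points along the fingers, x is the direction in which the jaws open and shut, and the axes are right-handed (so a half turn about y gives the same grasp; the last joint's range is limited). The gripper opens to 85 mm and grips with 20 to 120 N. Pads are 22 mm wide; open, the fingers measure 114 mm over their backs; the gripper's body (76 mm by 85 mm) begins 54 mm behind the grasp point. The pads swing forward as they close: fully open they stand 13 mm farther back than shut.
Start: joints at [1.072, 0.628, 0.038, 1.517, -0.027, 0.996, -0.02], TCP at [272.647, -590.069, 242.313] pointing down, gripper open.
Joint ranges: [-3.06, 3.06], [-0.37, 2.12], [-1.25, 1.32], [0.18, 2.47], [-1.1, 4.24], [0.23, 1.98], [-2.94, 2.94]. Speed limits (rad/s): [2.57, 2.57, 3.14, 3.14, 3.14, 3.14, 3.14].

### API

Orientations are given as [roll, pitch, yaw] about the fixed x, y, z axes, in that order (R = Rz(yaw) Ry(pitch) Rx(roll)).
In Python, from cell import * gives the robot as it stands.
- The arm moves only by the shell command python3 -m jog 'ROWS'. ROWS is JSON, a list of rows, each an object of numbers: "x", "y", "z": the shift along the tool's x, y, z in mm; "ax", "ay", "az": the turn, a rotation vector about the tool's x, y, z in rad; "grip": the finger opening in mm, from 0 to 85.4. In form: [{"x": .., "y": .., "z": .., "ax": .., "ay": .., "az": .., "grip": ..}, ...]. A call has 1 to 5 rows; each row is the pose to reach, as a shift and turn from the pose commanded when the call began, along the tool's axes at that moment; what a row does not reach only later rows make up. A row lasts 1/10 s, in which the tool goes at most 50 mm and 8.59 degrees, less where a joint would pass 70% of its speed; a pose out of reach is approached as far as the arm can. A call with a gripper value outside its range is refused whole. The fingers move at their own pace and stop on an object; the grip force is fixed at half the most. Time passes only in rows, so rows that repeat a pose let the fingers close. It gives the time, the measured TCP pose, the force and the opening at its end, in the units of the state.
- read_state(): the state, without advancing time (a new reading comes with each control period).
- get_image(name): name is "side" or "top"; returns a dict with "color" (420x560x3 uint8, red, green, blue), "vfov" (degrees; the focal length in pixels is half the picture's height over the tangent of half this angle, whatever the lens; pixels are square), "cx", "cy" (the principal point, pixels), "camera_from_world" (4x4, takes a point from world to camera coordinates). Camera axes: x right, y down, z forward; pixel columns grow to the right and rows downward; lengths in mm; the calibration is good to about 2 mm. A picture is of the moment at which its call begins. There is no depth.
- finish_job(): hands the job in, once; it reports no verdict.
The state is a dict: "clock": time; "qpos": joint angles; "qd": joint speeds; "tau": joint torques, N m; "eef_pos": TCP position; "tool_rot": TCP orientation; "force": force on the tool from outside, world axes, zero at the start; "torque": the same for the moment, N m; "width": finger opening in mm.
Only numpy, scipy, OpenCV 4.12 (cv2) and the standard library are available. Lean on these libraries where they do the work, as an engineer would, in place of code of your own. Each camera call takes 0.05 s, during which the arm holds its last target.

### The job

Take the wide label holder out of the wooden stand and push it down behind the front lip of the small sample shelf, in the bay that has no holder yet, label facing the front like the one already fitted beside it. Feel your way down against the sprung seat until the holder is fully home on the rail floor, without forcing it, and finish while still holding it pressed home there, so that it could be locked. Leave the narrow holder and the other things where they are.

Things in the scene. Friction and masses are not known exactly. Their poses are not given: they have to be found in the camera images.
- wide_holder_center (a point): Centre (half-way up) of the wide label holder to be fitted, a stiff upright grey plastic plate: 5 mm thick (its x), 58 mm wide (its y), 76 mm high (z), 30 g. Underside 38 mm below this point. The upper 30 mm is a finger grip 10 mm thick (x), 30 mm wide (y); its middle is 22 mm above this point. It starts upright and loose in one of the stand's two slots.
- label_face (a point): A point 5 mm in front of (-x of) the wide holder's mid-plane, on the side of its blank paper label, 33 mm above its underside. The label faces the robot's side at the start and must do so in the bay.
- wide_holder: The wide holder; origin at the centre of its underside, axes as above. The lowest 5 mm is a slimmer foot, 3.5 mm thick and 54 mm wide.
- narrow_holder_center (a point): Centre (half-way up) of the narrow label holder in the stand's other slot, 80 mm away: the same shape but 36 mm wide, grip 22 mm wide. Not needed, it stays in its slot.
- stand: Fixed wooden stand, 40 x 156 x 26 mm; origin at the middle of its underside. Two slots end to end along its y, centred 40 mm either side of the origin, each 7 mm wide (x) and 66 mm long (y), floor 6 mm and top 26 mm above the worktop. A holder is pulled straight up.
- bay_floor (a point): Where the middle of the holder's underside must come to rest: on the rail floor in the empty bay of the shelf, 54 mm above the worktop. z up, y along the lip, x to the back of the shelf. The slot is 8 mm wide (x) between lip and shelf, 68 mm long (y) between grey dividers, open above. Above this point: from 18 mm up the slot's sides flare, to 17 mm wide at 25 mm; dividers end 22 mm up.
- bay_seat (a joint): Travel of the sprung white seat in the empty bay's floor: 0 = up (its top 8 mm above the rail floor), 0.008 m = down, flush with the floor. It pushes up with 3 N at the start and 6 N at the end of its travel; then the rigid floor stops the holder. Let go, it springs up again.
- shelf_rack: Fixed sample shelf, white board with aluminium label rail in front; 168 mm long (y), from 9 mm before its origin to 95 mm behind it, top 82 mm high. Origin on the worktop under the middle of the slot line; two bays at y = -38 and 38 mm: one holds an identical fixed holder, fully home, the other is empty. Vials up to 136 mm above the worktop stand 60 mm and more behind the slot.
- tape: Loose roll of black tape, 56 mm across, 19 mm high, lying to the left of the work; origin under its centre. A bystander.
- coil: Loose spare mixing coil, a black bobbin with white winding, 25 x 64 x 25 mm, lying further left; origin under its centre. A bystander.
- bay: The sprung seat unit in the empty bay (with the white seat, 6 x 50 mm, seen at the bottom of the slot); origin in the middle of the bay, 4 mm below the rail floor, axes as bay_floor.

How it is judged (in metres and radians):
On the way:
1. the wide holder is lifted clear of the stand (height (world z) of wide_holder_center above 0.068 m), for 0.1 s.
At the end, for the whole second after the job is handed in: The empty bay's seat is pressed at least 6.2 of 8 mm, the wide holder stands in that bay within 2 mm of the rail floor (6 mm across, 8 mm along the slot, tilt under 0.15 rad), label to the front, and the gripper still touches it with over 1 N (value of joint bay_seat above 0.0062 m and z of wide_holder_center in the frame of bay_floor below 0.04 m and x of wide_holder_center in the frame of bay_floor between -0.006 and 0.006 m and y of wide_holder_center in the frame of bay_floor between -0.008 and 0.008 m and angle between wide_holder_center's own z axis and vertical below 0.15 rad and x of label_face in the frame of bay_floor below 0 m and contact force between wide_holder and the fingers above 1 N); the arm keeps its last pose, push and grip.
It fails at once if the narrow holder is moved by more than 20 mm (distance of narrow_holder_center from where it was at the start of the episode above 0.02 m).
It fails at once if the tape roll or the coil is moved by more than 30 mm (distance of any of tape, coil from where it was at the start of the episode above 0.03 m).
It fails at once if the shelf or the seat is pressed with more than 45 N through the holder (contact force between wide_holder and shelf_rack above 45 N or contact force between wide_holder and bay above 45 N).
It also fails if it takes over 40 s, if anything falls off the work surface, if the arm or the gripper's body presses on something with over 40 N, if the wrist force passes 120 N, or if a joint passes its speed limit or range.

## Working session

There is one attempt and no reset: what is moved stays moved. The work goes in short steps, Python scripts to look and compute and a shell command to move; the robot and the scene stay as the last step left them, time stands still between calls to the robot, and variables do not carry over. Pictures are saved under pics/ and viewed, and the job is handed in when it is done.

```bash
mkdir -p pics; ls; python3 - <<'E'
from cell import *
import cv2
s=read_state(); print(s)
for n in ("side","top"):
    g=get_image(n); cv2.imwrite(f"pics/{n}0.png",g["color"][:,:,::-1]); print(n,g["vfov"],g["cx"],g["cy"],g["camera_from_world"].tolist() if hasattr(g["camera_from_world"],'tolist') else g["camera_from_world"])
E
```

```text
pics
{'clock': 0.0, 'qpos': array([ 1.07222007,  0.6293094 ,  0.03843499,  1.51834413, -0.02698812,
        0.99628655, -0.01998127]), 'qd': array([-0.00093265, -0.00013598, -0.00069192,  0.00104595, -0.00191839,
       -0.00034334,  0.00104671]), 'tau': array([-1.09138044e-03, -5.63395715e+01,  1.22622952e+00, -1.93442935e+01,
        1.10937614e-02,  1.05314990e-02,  1.90301773e-05]), 'eef_pos': array([ 272.38830441, -589.53015037,  241.42037168]), 'tool_rot': array([-1.57082383,  0.00182942, -1.13798873]), 'force': array([-0.20135727, -0.33520145, -0.21184234]), 'torque': array([-0.02560649, -0.03852272, -0.0095421 ]), 'width': 85.47958254273189}
side 53.99991092549947 278.65702054557187 210.83544067993495 [[0.8660117653886296, -0.5000135209448315, -0.0031782197566168524, -349.2267715373159], [-0.20805662167437067, -0.3545548857233906, -0.9115938104150997, 233.3343952977338], [0.45468237747455825, 0.7901122147404288, -0.41107982647176633, 490.25263467836623], [0.0, 0.0, 0.0, 1.0]]
top 44.142960335596506 283.59550671437125 217.90940760238558 [[0.01477599655351339, -0.9998792257908173, -0.004817027901713287, 183.06181951723715], [-0.9934952834384445, -0.014137303274079319, -0.11299229372705721, 519.3603312248998], [0.11291054738781241, 0.006455268243228127, -0.9935841875757144, 936.6576882396411], [0.0, 0.0, 0.0, 1.0]]
```

View pics/side0.png

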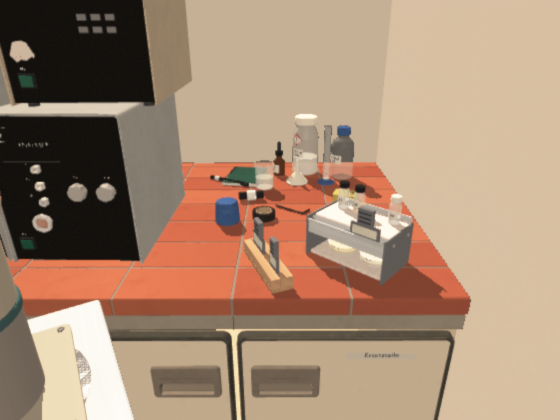

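View pics/top0.png

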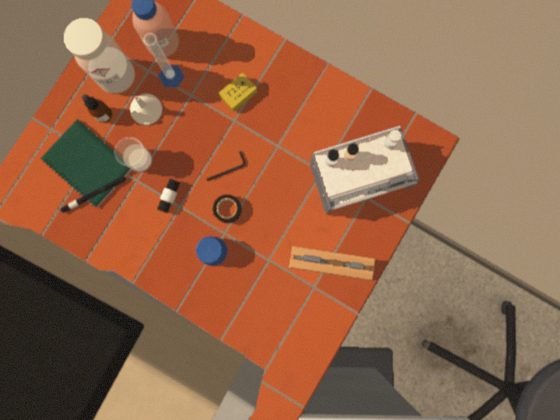

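```bash
python3 - <<'E'
import cv2
a=cv2.imread("pics/side0.png");b=cv2.imread("pics/top0.png")
cv2.imwrite("pics/s1.png",cv2.resize(a[170:300,230:420],None,fx=4,fy=4,interpolation=cv2.INTER_CUBIC))
cv2.imwrite("pics/t1.png",cv2.resize(b[115:290,275:445],None,fx=3.4,fy=3.4,interpolation=cv2.INTER_CUBIC))
E
```

```text
(no output)
```

View pics/s1.png

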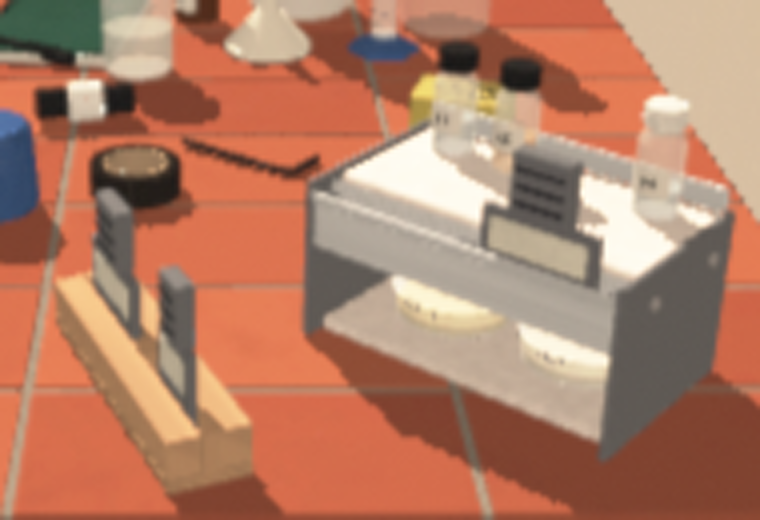

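View pics/t1.png

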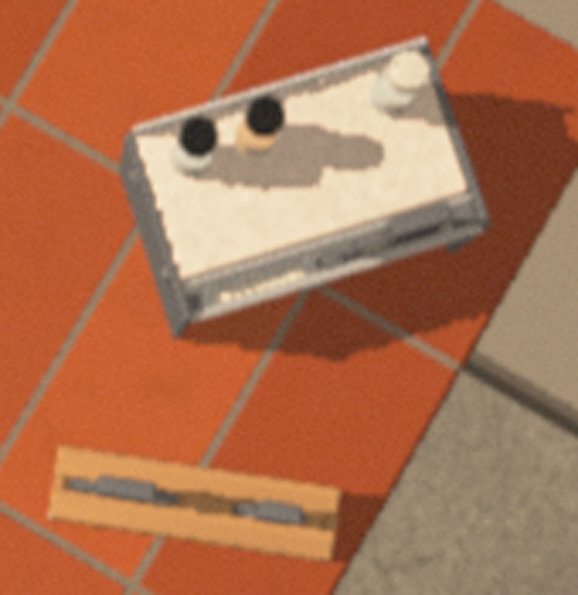

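```bash
cat > h.py <<'E'
import numpy as np, cv2
from cell import *
def cam(g):
    T=np.array(g["camera_from_world"]); f=g["color"].shape[0]/2/np.tan(np.radians(g["vfov"])/2)
    return T,f,g["cx"],g["cy"]
def onz(c,u,v,z):
    T,f,cx,cy=c; R=T[:3,:3]; o=-R.T@T[:3,3]
    d=R.T@np.array([(u-cx)/f,(v-cy)/f,1]); return o+d*(z-o[2])/d[2]
def proj(c,p):
    T,f,cx,cy=c; q=T[:3,:3]@np.array(p)+T[:3,3]; return np.array([cx+f*q[0]/q[2],cy+f*q[1]/q[2]])
E
python3 - <<'E'
from h import *
g=get_image("top");c=cam(g);im=g["color"]
s=get_image("side");cs=cam(s)
np.save("pics/top.npy",im);np.save("pics/side.npy",s["color"])
hsv=cv2.cvtColor(im,cv2.COLOR_RGB2HSV)
R,G,B=[im[...,i].astype(int) for i in range(3)]
x0,y0,x1,y1=285,240,385,285
print(im[255,305],im[268,360],im[262,340], im[275,300])
m=np.zeros(im.shape[:2],np.uint8)
m[y0:y1,x0:x1]=((G>110)&(R>150))[y0:y1,x0:x1]*255
m=cv2.morphologyEx(m,cv2.MORPH_CLOSE,np.ones((7,7)))
cn=max(cv2.findContours(m,0,2)[0],key=cv2.contourArea)
w=np.array([onz(c,u,v,26)[:2] for u,v in cv2.boxPoints(cv2.minAreaRect(cn))]);print("stand",w.round(1),w.mean(0).round(1))
def t(u,v,z): return onz(c,275+(u+.5)/3.4-.5,115+(v+.5)/3.4-.5,z).round(1)
print("wide grip top z82",[t(*p,82) for p in [(98,479),(155,485),(155,501),(98,494)]])
print("narrow grip",[t(*p,82) for p in [(238,503),(305,510),(304,524),(236,518)]])
print("shelf z82",[t(*p,82) for p in [(131,130),(428,38),(488,228),(180,335)]])
print("seat z62",t(222,298,62),t(303,275,62))
E
python3 - <<'E'
import cv2
b=cv2.imread("pics/top0.png")
cv2.imwrite("pics/t2.png",cv2.resize(b[170:220,315:425],None,fx=7,fy=7,interpolation=cv2.INTER_CUBIC))
cv2.imwrite("pics/t3.png",cv2.resize(b[240:285,283:383],None,fx=8,fy=8,interpolation=cv2.INTER_CUBIC))
E
```

```text
[154 126 104] [121 105  90] [135  98  63] [204  98  51]
stand [[465.9 191.4]
 [483.5  25.2]
 [406.7  18.6]
 [389.4 183.3]] [436.4 104.7]
wide grip top z82 [array([445. , 154.5,  82. ]), array([442.3, 125.1,  82. ]), array([434.1, 125.1,  82. ]), array([437.3, 154.4,  82. ])]
narrow grip [array([433.7,  82.4,  82. ]), array([430.6,  48.1,  82. ]), array([423.5,  48.6,  82. ]), array([426. ,  83.5,  82. ])]
shelf z82 [array([628.6, 139. ,  82. ]), array([680.5, -17.7,  82. ]), array([578.9, -47.9,  82. ]), array([520.2, 112.7,  82. ])]
seat z62 [542.9  88.9  62. ] [555.9  45.8  62. ]
```

View pics/t2.png

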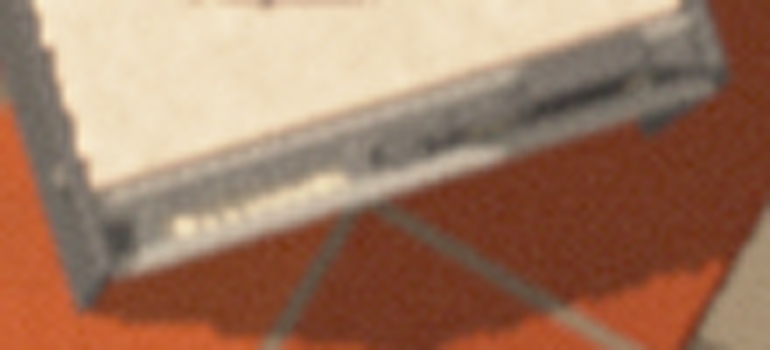

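View pics/t3.png

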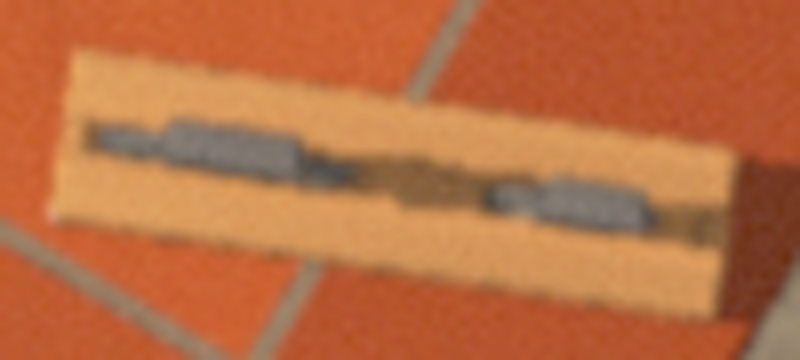

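```bash
python3 - <<'E'
from h import *
c=cam(get_image("top"))
print("cam",(-c[0][:3,:3].T@c[0][:3,3]).round())
def t2(u,v,z): return onz(c,315+(u+.5)/7-.5,170+(v+.5)/7-.5,z)
def t3(u,v,z): return onz(c,283+(u+.5)/8-.5,240+(v+.5)/8-.5,z)
yaw=lambda a,b: np.degrees(np.arctan2(b[0]-a[0],-(b[1]-a[1])))
S=np.array([t3(*p,26) for p in [(75,50),(738,152),(722,320),(50,218)]])
print("stand",S[:,:2].round(1),S.mean(0).round(1),yaw(S[0],S[1]),yaw(S[3],S[2]))
W=np.array([t3(*p,82) for p in [(172,120),(303,138),(298,178),(165,160)]])
print("wide",W[:,:2].round(1),W.mean(0).round(1),yaw(W[0],W[1]),yaw(W[3],W[2]))
N=np.array([t3(*p,82) for p in [(550,180),(650,193),(645,230),(540,220)]]);print("narrow",N.mean(0).round(1))
for nm,a,b,z in [("board",(100,188),(680,8),82),("lipfront",(120,275),(720,87),79),("seatmid",(175,227),(345,182),62)]:
    A,B=t2(*a,z),t2(*b,z);print(nm,A.round(1),B.round(1),((A+B)/2).round(1),yaw(A,B),np.hypot(*(A-B)[:2]))
G=np.array([t2(*p,130) for p in [(520,68),(638,32),(645,62),(525,98)]]);print("fixedgrip",G.round(1),G.mean(0).round(1),yaw(G[0],G[1]))
E
python3 - <<'E'
import cv2
b=cv2.imread("pics/side0.png")
cv2.imwrite("pics/s2.png",cv2.resize(b[190:280,300:420],None,fx=6.5,fy=6.5,interpolation=cv2.INTER_CUBIC))
cv2.imwrite("pics/s3.png",cv2.resize(b[210:295,235:300],None,fx=7,fy=7,interpolation=cv2.INTER_CUBIC))
E
```

```text
cam [408. 184. 990.]
stand [[465.  174.3]
 [443.6  20.2]
 [404.8  24.1]
 [426.  179.6]] [434.9  99.6  26. ] -7.921263816944897 -7.754971989530878
wide [[446.7 153.5]
 [443.2 124.8]
 [434.4 125.8]
 [437.9 154.9]] [440.5 139.7  82. ] -6.982430597523818 -6.85508388730315
narrow [429.3  60.7  82. ]
board [550.2 110.6  82. ] [598.6 -36.7  82. ] [574.4  36.9  82. ] 18.186796908915984 155.0329506964767
lipfront [528.4 105.2  79. ] [578.9 -47.3  79. ] [553.7  28.9  79. ] 18.30195585855512 160.6305365873362
seatmid [543.4  89.5  62. ] [555.8  45.6  62. ] [549.6  67.6  62. ] 15.737832973838335 45.64345546011407
fixedgrip [[573.3  13.6 130. ]
 [582.5 -14.8 130. ]
 [575.1 -16.4 130. ]
 [566.   12.5 130. ]] [574.2  -1.3 130. ] 17.906737985921513
```

View pics/s2.png

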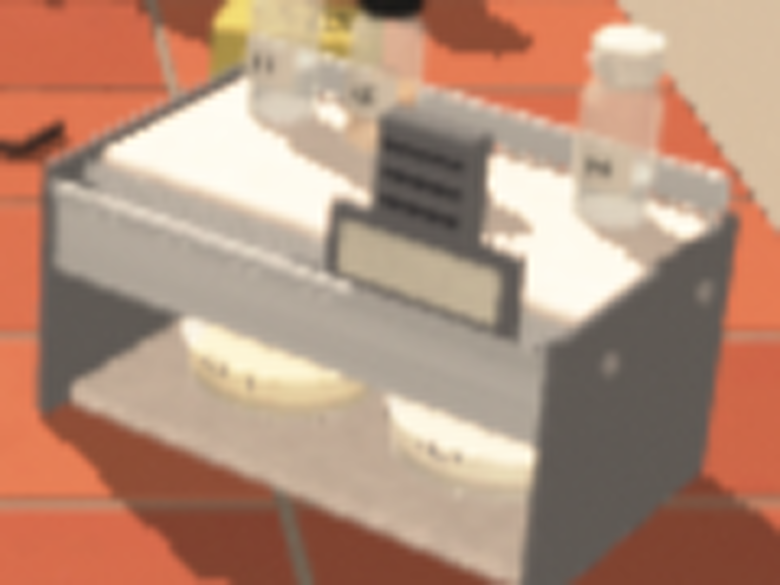

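View pics/s3.png

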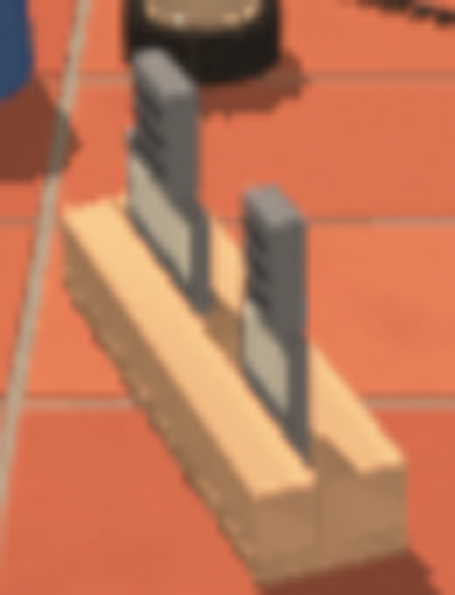

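```bash
python3 - <<'E'
from h import *
c=cam(get_image("side"))
def s2(u,v,z): return onz(c,300+(u+.5)/6.5-.5,190+(v+.5)/6.5-.5,z)
def s3(u,v,z): return onz(c,235+(u+.5)/7-.5,210+(v+.5)/7-.5,z)
W=np.array([s3(*p,82) for p in [(135,58),(174,98),(198,87),(157,47)]]);print("wide",W.round(1),W.mean(0).round(1))
F=np.array([s2(*p,130) for p in [(380,120),(472,150),(492,133),(402,106)]]);print("fixgrip",F.round(1),F.mean(0).round(1))
P=np.array([s2(*p,100) for p in [(333,205),(512,265)]]);print("shoulder",P.round(1),P.mean(0).round(1))
S=np.array([s2(*p,82) for p in [(48,178),(545,350),(735,215)]]);print("shelf",S.round(1))
E
```

```text
wide [[437.9 153.   82. ]
 [435.6 125.9  82. ]
 [444.1 128.6  82. ]
 [446.3 156.2  82. ]] [441.  140.9  82. ]
fixgrip [[563.    6.9 130. ]
 [570.9 -19.6 130. ]
 [582.5 -14.2 130. ]
 [573.9  11.  130. ]] [572.6  -4.  130. ]
shoulder [[561.4  20.9 100. ]
 [578.4 -30.3 100. ]] [569.9  -4.7 100. ]
shelf [[526.4 105.7  82. ]
 [578.5 -44.8  82. ]
 [679.8 -12.8  82. ]]
```

```bash
cat >> h.py <<'E'
from scipy.spatial.transform import Rotation as Ro
def plan(p,yaw_deg):
    s=read_state(); R=Ro.from_euler("xyz",s["tool_rot"]); T=Ro.from_euler("xyz",[-np.pi/2,0,np.radians(yaw_deg)])
    print("t",round(s["clock"],2),"pos",np.round(s["eef_pos"],1),"F",np.round(s["force"],1),"w",round(s["width"],1),"rot",np.round(s["tool_rot"],3))
    print("shift",R.inv().apply(np.array(p)-s["eef_pos"]).round(1),"turn",(R.inv()*T).as_rotvec().round(4))
E
python3 -c "
from h import *
plan([480,-100,240],-7.5)"
```

```text
t 0.3 pos [ 272.6 -589.9  242. ] F [ 0.2  0.2 -0.1] w 85.4 rot [-1.571e+00  1.000e-03 -1.138e+00]
shift [-357.7    2.2  393.8] turn [-3.0000e-04 -1.0071e+00 -5.0000e-04]
```

```bash
python3 -m jog '[{"x":-358,"y":0,"z":394,"ay":-1.007,"grip":85},{"x":-358,"y":0,"z":394,"ay":-1.007,"grip":85},{"x":-358,"y":0,"z":394,"ay":-1.007,"grip":85},{"x":-358,"y":0,"z":394,"ay":-1.007,"grip":85},{"x":-358,"y":0,"z":394,"ay":-1.007,"grip":85}]'; python3 -c "
from h import *
plan([480,-100,240],-7.5)"
```

```text
t 0.3 pos [ 272.6 -589.9  242. ] F [ 0.2  0.2 -0.1] w 85.4 rot [-1.571e+00  1.000e-03 -1.138e+00]
shift [-357.7    2.2  393.8] turn [-3.0000e-04 -1.0071e+00 -5.0000e-04]$[0]: bad value
```

```bash
python3 -m jog '[{"x":-33,"y":0,"z":37,"ay":-0.14,"grip":85},{"x":-66,"y":0,"z":74,"ay":-0.28,"grip":85},{"x":-99,"y":0,"z":111,"ay":-0.42,"grip":85},{"x":-132,"y":0,"z":148,"ay":-0.56,"grip":85},{"x":-165,"y":0,"z":185,"ay":-0.7,"grip":85}]'; python3 -c "
from h import *
plan([480,-100,240],-7.5)"
```

```text
t 0.3 pos [ 272.6 -589.9  242. ] F [ 0.2  0.2 -0.1] w 85.4 rot [-1.571e+00  1.000e-03 -1.138e+00]
shift [-357.7    2.2  393.8] turn [-3.0000e-04 -1.0071e+00 -5.0000e-04]$[0]: bad value
```

```bash
python3 -m jog '[{"x":-33,"y":0,"z":37,"ax":0,"ay":-0.14,"az":0,"grip":85},{"x":-66,"y":0,"z":74,"ax":0,"ay":-0.28,"az":0,"grip":85},{"x":-99,"y":0,"z":111,"ax":0,"ay":-0.42,"az":0,"grip":85},{"x":-132,"y":0,"z":148,"ax":0,"ay":-0.56,"az":0,"grip":85},{"x":-165,"y":0,"z":185,"ax":0,"ay":-0.7,"az":0,"grip":85}]'; python3 -c "
from h import *
plan([480,-100,240],-7.5)"
```

```text
clock: 0.8
eef_pos: [371.9, -360.9, 242.6]
tool_rot: [-1.571, -0.001, -0.433]
force: [1.0, -1.2, -0.3]
width: 85.2
t 0.8 pos [ 371.9 -360.9  242.6] F [ 1.  -1.2 -0.3] w 85.2 rot [-1.571e+00 -1.000e-03 -4.330e-01]
shift [-11.2   2.5 282.2] turn [ 3.000e-04 -3.016e-01  6.000e-04]
```

```bash
python3 -m jog '[{"x":-2,"y":0,"z":49,"ax":0,"ay":-0.12,"az":0,"grip":85},{"x":-4,"y":0,"z":98,"ax":0,"ay":-0.24,"az":0,"grip":85},{"x":-6,"y":0,"z":147,"ax":0,"ay":-0.3,"az":0,"grip":85},{"x":-8,"y":0,"z":196,"ax":0,"ay":-0.3,"az":0,"grip":85},{"x":-10,"y":0,"z":245,"ax":0,"ay":-0.3,"az":0,"grip":85}]'; python3 -c "
from h import *
plan([440.7,140.2,180],-7.5)"
```

```text
clock: 1.3
eef_pos: [466.8, -134.9, 242.6]
tool_rot: [-1.571, -0.001, -0.139]
force: [0.7, 0.4, -0.7]
width: 84.7
t 1.3 pos [ 466.8 -134.9  242.6] F [ 0.7  0.4 -0.7] w 84.7 rot [-1.571e+00 -1.000e-03 -1.390e-01]
shift [-63.9  62.5 268.9] turn [ 0.0002 -0.0077  0.0007]
```

```bash
python3 -m jog '[{"x":-11,"y":5,"z":46,"ax":0,"ay":0,"az":0,"grip":85},{"x":-22,"y":10,"z":92,"ax":0,"ay":-0.01,"az":0,"grip":85},{"x":-33,"y":15,"z":138,"ax":0,"ay":-0.01,"az":0,"grip":85},{"x":-44,"y":20,"z":184,"ax":0,"ay":-0.01,"az":0,"grip":85},{"x":-54,"y":25,"z":228,"ax":0,"ay":-0.01,"az":0,"grip":85}]'; python3 -c "
from h import *
plan([440.7,140.2,150],-7.3)"
```

```text
clock: 1.8
eef_pos: [443.8, 98.6, 217.4]
tool_rot: [-1.571, -0.001, -0.128]
force: [0.5, -0.5, -0.2]
width: 85.3
t 1.8 pos [443.8  98.6 217.4] F [ 0.5 -0.5 -0.2] w 85.3 rot [-1.571e+00 -1.000e-03 -1.280e-01]
shift [-8.4 67.4 40.8] turn [-0.0002 -0.0005  0.0007]
```

```bash
python3 -m jog '[{"x":-4,"y":20,"z":20,"ax":0,"ay":0,"az":0,"grip":60},{"x":-8,"y":40,"z":40,"ax":0,"ay":0,"az":0,"grip":60},{"x":-8.4,"y":67,"z":40.8,"ax":0,"ay":0,"az":0,"grip":60},{"x":-8.4,"y":67,"z":40.8,"ax":0,"ay":0,"az":0,"grip":60},{"x":-8.4,"y":67,"z":40.8,"ax":0,"ay":0,"az":0,"grip":60}]'; python3 -c "
from h import *
plan([440.7,140.2,58],-7.3)
for n in ('side','top'):
    g=get_image(n); b=g['color'][:,:,::-1]
    b=b[180:300,220:330] if n=='side' else b[230:300,275:395]
    cv2.imwrite(f'pics/{n}1.png',cv2.resize(b,None,fx=4.9,fy=4.9,interpolation=cv2.INTER_CUBIC))"
```

```text
clock: 2.3
eef_pos: [440.9, 137.9, 150.5]
tool_rot: [-1.572, 0.001, -0.128]
force: [0.3, -0.9, 0.3]
width: 59.8
t 2.3 pos [440.9 137.9 150.5] F [ 0.3 -0.9  0.3] w 59.8 rot [-1.572e+00  1.000e-03 -1.280e-01]
shift [-0.4 92.5  2.4] turn [ 0.0007 -0.0009 -0.0008]
```

View pics/side1.png

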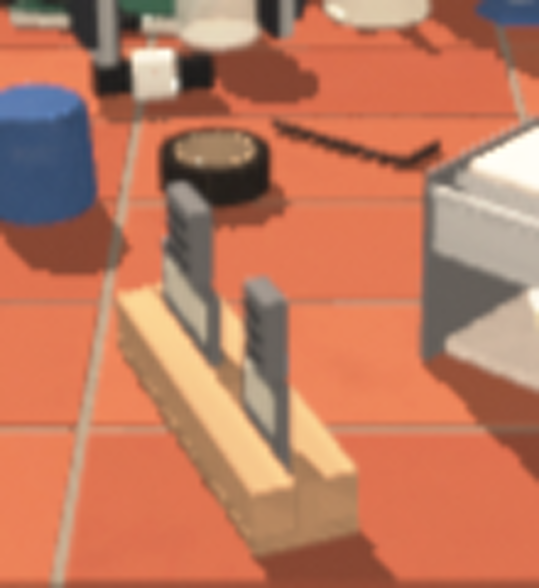

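```bash
python3 -m jog '[{"x":0,"y":30,"z":2,"ax":0,"ay":0,"az":0,"grip":50},{"x":0,"y":60,"z":2,"ax":0,"ay":0,"az":0,"grip":50},{"x":0,"y":80,"z":2,"ax":0,"ay":0,"az":0,"grip":50},{"x":0,"y":92,"z":2,"ax":0,"ay":0,"az":0,"grip":50},{"x":0,"y":92,"z":2,"ax":0,"ay":0,"az":0,"grip":50}]'; python3 -c "
from h import *
plan([440.7,140.2,58],-7.3)
for n in ('side','top'):
    g=get_image(n); b=g['color'][:,:,::-1]
    b=b[180:300,220:330] if n=='side' else b[230:300,275:395]
    cv2.imwrite(f'pics/{n}2.png',cv2.resize(b,None,fx=4.9,fy=4.9,interpolation=cv2.INTER_CUBIC))"
```

```text
clock: 2.9
eef_pos: [441.4, 139.6, 58.1]
tool_rot: [-1.571, 0.0, -0.129]
force: [0.0, -0.2, 0.8]
width: 49.9
t 2.9 pos [441.4 139.6  58.1] F [ 0.  -0.2  0.8] w 49.9 rot [-1.571  0.    -0.129]
shift [-0.8  0.1  0.5] turn [ 0.0006 -0.0016 -0.0005]
```

View pics/side2.png

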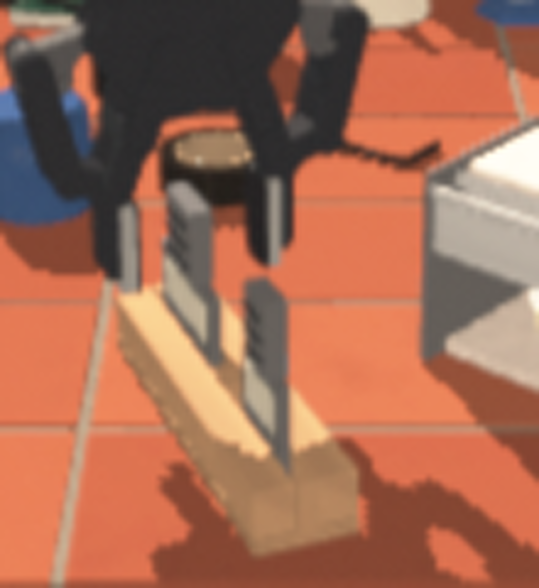

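The fingers straddle the wide holder: left pad about (125,250), right pad about (270,220), grip about (190,220). Closing now.

```bash
python3 -m jog '[{"x":0,"y":0,"z":0,"ax":0,"ay":0,"az":0,"grip":20},{"x":0,"y":0,"z":0,"ax":0,"ay":0,"az":0,"grip":12},{"x":0,"y":0,"z":0,"ax":0,"ay":0,"az":0,"grip":4},{"x":0,"y":0,"z":0,"ax":0,"ay":0,"az":0,"grip":0},{"x":0,"y":0,"z":0,"ax":0,"ay":0,"az":0,"grip":0}]'; python3 -m jog '[{"x":0,"y":0,"z":0,"ax":0,"ay":0,"az":0,"grip":0},{"x":0,"y":0,"z":0,"ax":0,"ay":0,"az":0,"grip":0}]'
```

```text
clock: 3.5
eef_pos: [441.3, 140.4, 59.2]
tool_rot: [-1.57, -0.001, -0.128]
force: [-3.0, 0.2, 6.6]
width: 9.3
clock: 3.7
eef_pos: [441.2, 140.3, 59.2]
tool_rot: [-1.571, -0.001, -0.128]
force: [-1.4, 0.1, 7.9]
width: 9.0
```

```bash
python3 -m jog '[{"x":0,"y":-8,"z":0,"ax":0,"ay":0,"az":0,"grip":0},{"x":0,"y":-20,"z":0,"ax":0,"ay":0,"az":0,"grip":0},{"x":0,"y":-45,"z":0,"ax":0,"ay":0,"az":0,"grip":0},{"x":0,"y":-75,"z":0,"ax":0,"ay":0,"az":0,"grip":0},{"x":0,"y":-100,"z":0,"ax":0,"ay":0,"az":0,"grip":0}]';python3 -m jog '[{"x":0,"y":0,"z":0,"ax":0,"ay":0,"az":0,"grip":0},{"x":0,"y":0,"z":0,"ax":0,"ay":0,"az":0,"grip":0}]'; python3 -c "
from h import *
plan([549.8,69.2,165],18.2)
for n in ('side','top'):
    g=get_image(n); b=g['color'][:,:,::-1]; cv2.imwrite(f'pics/{n}3.png',b)
    b=b[150:300,220:420] if n=='side' else b[110:300,275:445]
    cv2.imwrite(f'pics/{n}3c.png',cv2.resize(b,None,fx=3.1 if n=='top' else 4,fy=3.1 if n=='top' else 4,interpolation=cv2.INTER_CUBIC))"
```

```text
clock: 4.2
eef_pos: [441.3, 140.2, 160.1]
tool_rot: [-1.57, -0.001, -0.128]
force: [0.8, -0.7, -0.3]
width: 9.4
clock: 4.4
eef_pos: [441.5, 140.0, 159.0]
tool_rot: [-1.57, -0.001, -0.128]
force: [-0.4, 0.0, -0.0]
width: 8.9
t 4.4 pos [441.5 140.  159. ] F [-0.4  0.  -0. ] w 8.9 rot [-1.57e+00 -1.00e-03 -1.28e-01]
shift [116.4  -5.9 -56.4] turn [-2.000e-04 -4.461e-01  1.600e-03]
```

View pics/side3c.png

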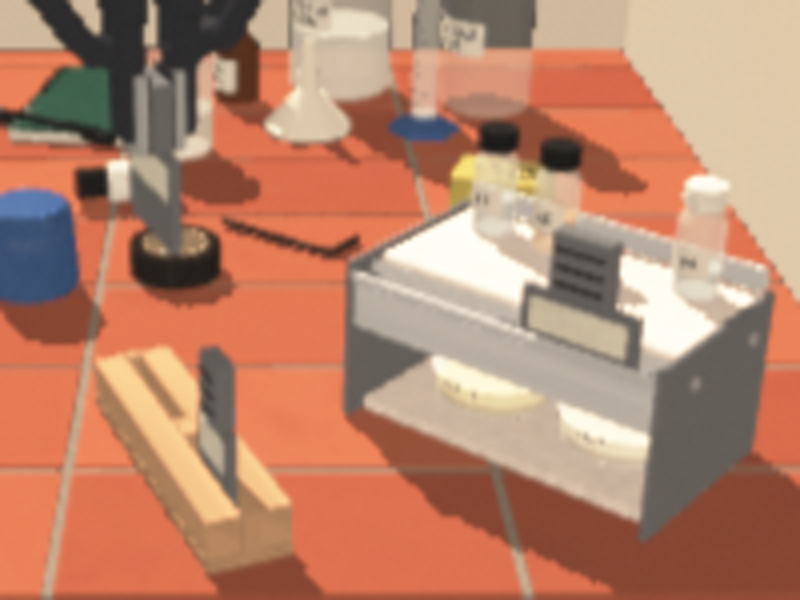

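```bash
python3 -m jog '[{"x":25,"y":0,"z":-12,"ax":0,"ay":-0.1,"az":0,"grip":0},{"x":50,"y":0,"z":-25,"ax":0,"ay":-0.2,"az":0,"grip":0},{"x":75,"y":0,"z":-37,"ax":0,"ay":-0.3,"az":0,"grip":0},{"x":100,"y":0,"z":-48,"ax":0,"ay":-0.4,"az":0,"grip":0},{"x":116.4,"y":0,"z":-56.4,"ax":0,"ay":-0.446,"az":0,"grip":0}]';python3 -m jog '[{"x":0,"y":0,"z":0,"ax":0,"ay":0,"az":0,"grip":0},{"x":0,"y":0,"z":0,"ax":0,"ay":0,"az":0,"grip":0}]'; python3 -c "
from h import *
plan([549.8,69.2,145],18.2)
for n in ('side','top'):
    g=get_image(n); b=g['color'][:,:,::-1]; cv2.imwrite(f'pics/{n}4.png',b)
    b=b[140:280,300:420] if n=='side' else b[110:240,295:445]
    cv2.imwrite(f'pics/{n}4c.png',cv2.resize(b,None,fx=4.2,fy=4.2,interpolation=cv2.INTER_CUBIC))"
```

```text
clock: 5.0
eef_pos: [550.4, 67.8, 156.7]
tool_rot: [-1.571, 0.002, 0.319]
force: [0.0, -0.1, -0.4]
width: 9.6
clock: 5.2
eef_pos: [548.2, 69.6, 157.1]
tool_rot: [-1.57, 0.003, 0.317]
force: [0.1, 0.1, 0.1]
width: 9.5
t 5.2 pos [548.2  69.6 157.1] F [0.1 0.1 0.1] w 9.5 rot [-1.57   0.003  0.317]
shift [ 1.5 12.1 -0.9] turn [-0.0011 -0.0009 -0.0028]
```

View pics/side4c.png

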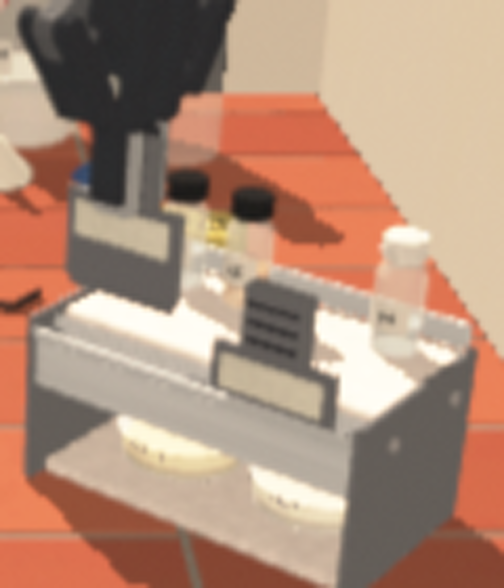

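View pics/top4c.png

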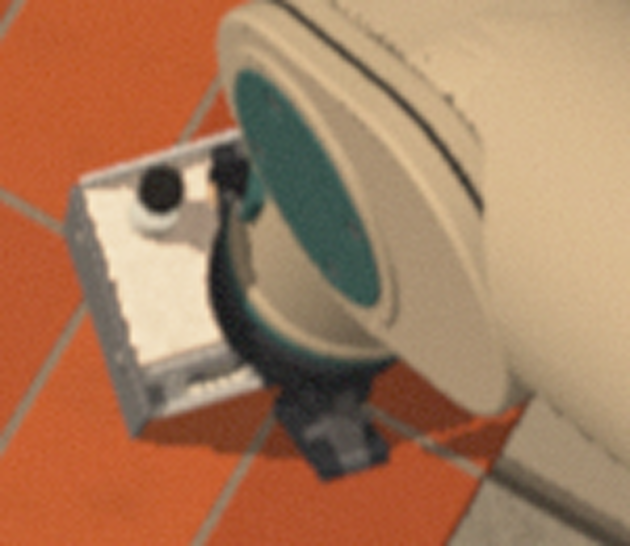

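```bash
python3 - <<'E'
import cv2
b=cv2.imread("pics/side4.png")[170:250,308:388]
cv2.imwrite("pics/side4d.png",cv2.resize(b,None,fx=7.4,fy=7.4,interpolation=cv2.INTER_CUBIC))
E
```

```text
(no output)
```

View pics/side4d.png

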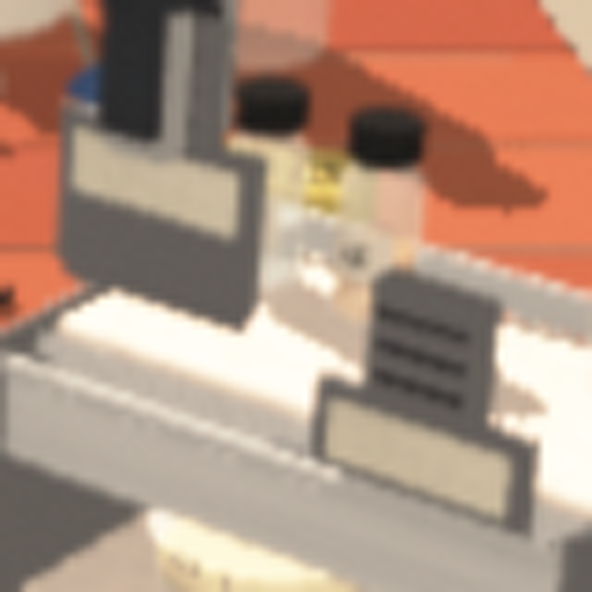

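```bash
python3 - <<'E'
from h import *
c=cam(get_image("side"))
px=lambda P:np.array([(308+(u+.5)/7.4-.5,170+(v+.5)/7.4-.5) for u,v in P]).mean(0)
h=px([(78,122),(242,180),(237,240),(72,188)]); f=px([(330,392),(515,455),(508,518),(322,455)])
F=onz(c,*f,87); y=np.radians(18.2); X=np.array([np.cos(y),np.sin(y),0]);Y=np.array([-np.sin(y),np.cos(y),0])
print("fitted",F)
for z in (157.1-53.2+33,):
    H=onz(c,*h,z); d=H-(F+76*Y); print(z,H,"off x,y",d@X,d@Y)
# expected from TCP
s=read_state(); print(s["eef_pos"]-2.5*X)
E
```

```text
fitted [573.99555286  -1.26248549  87.        ]
136.89999999999998 [547.10101308  68.84248557 136.9       ] off x,y -3.6528307100833164 -1.0021329247816533
[545.7858371   69.73128198 157.99138449]
```

```bash
python3 -m jog '[{"x":1.6,"y":8,"z":0,"ax":0,"ay":0,"az":-0.003,"grip":0},{"x":1.6,"y":16,"z":0,"ax":0,"ay":0,"az":-0.003,"grip":0},{"x":1.6,"y":20,"z":0,"ax":0,"ay":0,"az":-0.003,"grip":0},{"x":1.6,"y":20,"z":0,"ax":0,"ay":0,"az":-0.003,"grip":0}]'; python3 -c "
from h import *
plan([550,69.6,125],18.2)
g=get_image('side'); b=g['color'][:,:,::-1]
cv2.imwrite('pics/side5.png',cv2.resize(b[170:250,308:388],None,fx=7.4,fy=7.4,interpolation=cv2.INTER_CUBIC))"
```

```text
clock: 5.75
eef_pos: [550.3, 69.9, 137.4]
tool_rot: [-1.571, -0.001, 0.318]
force: [-0.7, -0.6, -0.6]
width: 9.2
t 5.75 pos [550.3  69.9 137.4] F [-0.7 -0.6 -0.6] w 9.2 rot [-1.571e+00 -1.000e-03  3.180e-01]
shift [-0.4 12.4 -0.2] turn [-0.0002  0.0007  0.0012]
```

View pics/side5.png

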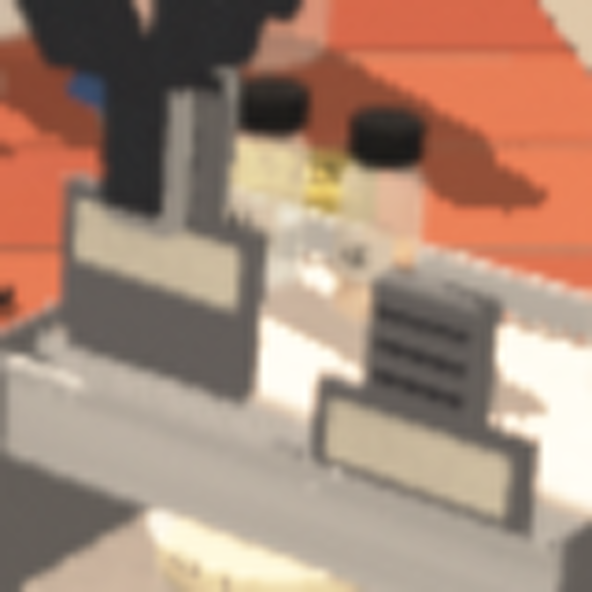

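The holder's foot is now behind the lip (lip top edge hides its bottom at about (70–250, 340–395)). Now feeling down.

```bash
python3 -m jog '[{"x":0,"y":3,"z":0,"ax":0,"ay":0,"az":0,"grip":0},{"x":0,"y":6,"z":0,"ax":0,"ay":0,"az":0,"grip":0},{"x":0,"y":6,"z":0,"ax":0,"ay":0,"az":0,"grip":0}]'; python3 -m jog '[{"x":0,"y":3,"z":0,"ax":0,"ay":0,"az":0,"grip":0},{"x":0,"y":5,"z":0,"ax":0,"ay":0,"az":0,"grip":0},{"x":0,"y":5,"z":0,"ax":0,"ay":0,"az":0,"grip":0}]'
```

```text
clock: 6.1
eef_pos: [550.8, 69.8, 132.0]
tool_rot: [-1.571, -0.002, 0.318]
force: [-0.0, 1.3, -0.6]
width: 9.3
clock: 6.4
eef_pos: [550.8, 69.9, 127.0]
tool_rot: [-1.571, -0.002, 0.318]
force: [-0.8, 0.0, -0.6]
width: 9.3
```

```bash
python3 -m jog '[{"x":0,"y":2,"z":0,"ax":0,"ay":0,"az":0,"grip":0},{"x":0,"y":4,"z":0,"ax":0,"ay":0,"az":0,"grip":0},{"x":0,"y":4,"z":0,"ax":0,"ay":0,"az":0,"grip":0}]'; python3 -m jog '[{"x":0,"y":2,"z":0,"ax":0,"ay":0,"az":0,"grip":0},{"x":0,"y":4,"z":0,"ax":0,"ay":0,"az":0,"grip":0},{"x":0,"y":4,"z":0,"ax":0,"ay":0,"az":0,"grip":0}]'
```

```text
clock: 6.7
eef_pos: [550.9, 69.8, 123.0]
tool_rot: [-1.571, -0.003, 0.318]
force: [-0.9, -0.0, -0.1]
width: 9.3
clock: 7.0
eef_pos: [550.9, 69.9, 119.0]
tool_rot: [-1.571, -0.002, 0.318]
force: [-1.0, -0.3, -0.4]
width: 8.9
```

In the slot with no side contact; underside is about 66 mm, so the seat should come up in 4 mm.

```bash
for i in 1; do python3 -m jog '[{"x":0,"y":1,"z":0,"ax":0,"ay":0,"az":0,"grip":0},{"x":0,"y":2,"z":0,"ax":0,"ay":0,"az":0,"grip":0},{"x":0,"y":2,"z":0,"ax":0,"ay":0,"az":0,"grip":0}]'; done;  python3 -m jog '[{"x":0,"y":1,"z":0,"ax":0,"ay":0,"az":0,"grip":0},{"x":0,"y":3,"z":0,"ax":0,"ay":0,"az":0,"grip":0},{"x":0,"y":3,"z":0,"ax":0,"ay":0,"az":0,"grip":0}]';  python3 -m jog '[{"x":0,"y":1,"z":0,"ax":0,"ay":0,"az":0,"grip":0},{"x":0,"y":2,"z":0,"ax":0,"ay":0,"az":0,"grip":0},{"x":0,"y":2,"z":0,"ax":0,"ay":0,"az":0,"grip":0}]'
```

```text
clock: 7.3
eef_pos: [551.0, 69.9, 117.2]
tool_rot: [-1.571, -0.003, 0.318]
force: [0.8, 0.3, -0.1]
width: 9.1
clock: 7.6
eef_pos: [551.3, 69.9, 114.4]
tool_rot: [-1.571, -0.003, 0.318]
force: [-0.5, -0.6, 3.3]
width: 9.2
clock: 7.9
eef_pos: [551.3, 69.9, 112.4]
tool_rot: [-1.571, -0.003, 0.318]
force: [-0.4, -0.6, 3.2]
width: 9.2
```

```bash
python3 -m jog '[{"x":0,"y":1,"z":0,"ax":0,"ay":0,"az":0,"grip":0},{"x":0,"y":2,"z":0,"ax":0,"ay":0,"az":0,"grip":0},{"x":0,"y":2,"z":0,"ax":0,"ay":0,"az":0,"grip":0}]';  python3 -m jog '[{"x":0,"y":1,"z":0,"ax":0,"ay":0,"az":0,"grip":0},{"x":0,"y":2,"z":0,"ax":0,"ay":0,"az":0,"grip":0},{"x":0,"y":2,"z":0,"ax":0,"ay":0,"az":0,"grip":0}]'
```

```text
clock: 8.2
eef_pos: [551.3, 69.9, 110.3]
tool_rot: [-1.571, -0.003, 0.318]
force: [0.7, -0.2, 4.2]
width: 9.5
clock: 8.5
eef_pos: [551.3, 70.0, 108.3]
tool_rot: [-1.571, -0.003, 0.318]
force: [-0.1, 0.4, 4.5]
width: 9.1
```

```bash
python3 -m jog '[{"x":0,"y":0.5,"z":0,"ax":0,"ay":0,"az":0,"grip":0},{"x":0,"y":1,"z":0,"ax":0,"ay":0,"az":0,"grip":0},{"x":0,"y":1,"z":0,"ax":0,"ay":0,"az":0,"grip":0}]'
```

```text
clock: 8.8
eef_pos: [551.3, 70.0, 107.7]
tool_rot: [-1.571, -0.003, 0.318]
force: [-0.9, -0.9, 6.6]
width: 9.3
```

```bash
python3 -m jog '[{"x":0,"y":0.5,"z":0,"ax":0,"ay":0,"az":0,"grip":0},{"x":0,"y":0.5,"z":0,"ax":0,"ay":0,"az":0,"grip":0}]';  python3 -m jog '[{"x":0,"y":0.5,"z":0,"ax":0,"ay":0,"az":0,"grip":0},{"x":0,"y":0.5,"z":0,"ax":0,"ay":0,"az":0,"grip":0}]'
```

```text
clock: 9.0
eef_pos: [551.3, 70.0, 107.5]
tool_rot: [-1.571, -0.004, 0.318]
force: [-1.0, -0.5, 10.6]
width: 9.0
clock: 9.2
eef_pos: [551.3, 70.0, 107.4]
tool_rot: [-1.571, -0.004, 0.318]
force: [-2.3, -1.1, 15.1]
width: 9.3
```

```bash
python3 -m jog '[{"x":0,"y":0,"z":0,"ax":0,"ay":0,"az":0,"grip":0},{"x":0,"y":0,"z":0,"ax":0,"ay":0,"az":0,"grip":0},{"x":0,"y":0,"z":0,"ax":0,"ay":0,"az":0,"grip":0},{"x":0,"y":0,"z":0,"ax":0,"ay":0,"az":0,"grip":0},{"x":0,"y":0,"z":0,"ax":0,"ay":0,"az":0,"grip":0}]'; python3 -c "
from h import *
g=get_image('side'); b=g['color'][:,:,::-1]
cv2.imwrite('pics/side6.png',cv2.resize(b[170:250,308:388],None,fx=7.4,fy=7.4,interpolation=cv2.INTER_CUBIC))
cv2.imwrite('pics/side6f.png',b)"
```

```text
clock: 9.7
eef_pos: [551.3, 70.0, 107.4]
tool_rot: [-1.571, -0.004, 0.318]
force: [-3.0, -0.2, 13.8]
width: 9.0
```

View pics/side6.png

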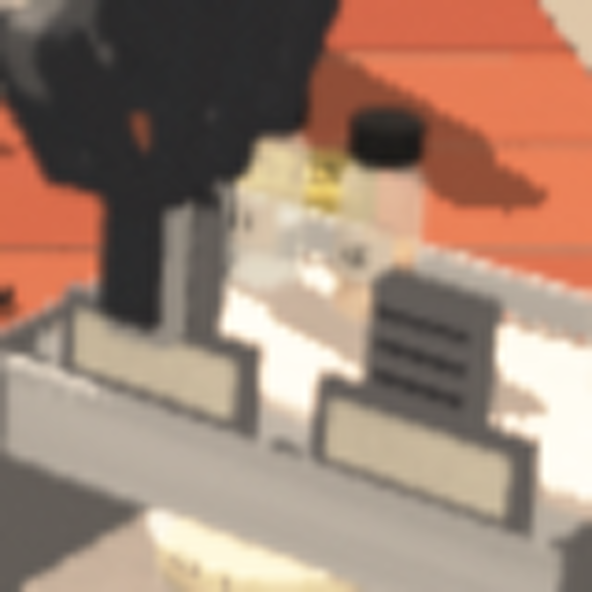

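View pics/side6f.png

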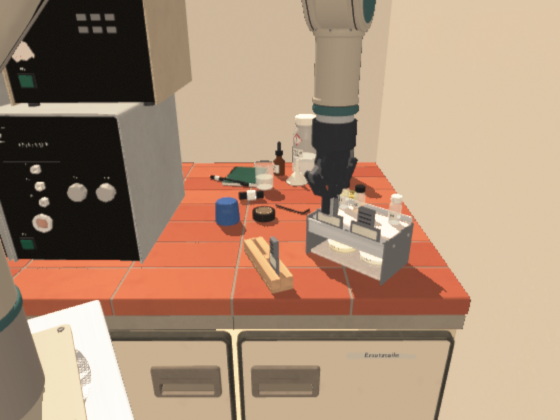

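The wide holder's label, corners about (72,305)–(240,420), sits at the same height over the lip as the fitted one's at (330,392)–(515,518). The narrow holder, tape and coil look undisturbed. I'll do one position check and then hand in.

```bash
python3 - <<'E'
from h import *
c=cam(get_image("side"))
px=lambda P:np.array([(308+(u+.5)/7.4-.5,170+(v+.5)/7.4-.5) for u,v in P]).mean(0)
H=onz(c,*px([(75,308),(240,362),(237,420),(72,362)]),87);F=onz(c,*px([(330,392),(515,455),(508,518),(322,455)]),87)
y=np.radians(18.2); X=np.array([np.cos(y),np.sin(y),0]);Y=np.array([-np.sin(y),np.cos(y),0])
d=H-F; print("off x,y",d@X,d@Y-76)
s=read_state();print(s["clock"],s["force"],s["eef_pos"],s["width"])
E
```

```text
off x,y 0.5085105639776584 -0.5095072110983523
9.8 [-1.68210379 -1.13618098 13.77077716] [551.35179467  69.9824223  107.42843682] 8.907600648759757
```

```bash
python3 -c "
from cell import *
print(finish_job())"
```

```text
the job is handed in; nothing more can be done
None
```

I took the wide holder out of the stand and pressed it down in the empty bay of the shelf, label to the front. I handed the job in at about 10 s, still gripping it pressed home.

- **Feel on the way down:** The seat first pushed back with about 3 N at TCP z ≈ 115 mm. The force rose gently, then stiffly at 107.4 mm, where 107.2 mm was predicted for the rail floor. The final push is steady at about 14 N, against the 45 N limit.
- **Position check:** The last side picture puts the holder about 0.5 mm off both across and along the slot, measured against the fitted holder beside it. Its label is at the same height over the lip.
- **Other things:** By eye in that picture, the narrow holder, tape and coil have not moved; I did not measure them.
- **Disagreements:** Before the insertion the picks of the bay position spread by about 2.5 mm across and up to 5 mm along the slot. A check with the holder raised suggested moving 3.6 mm further across. I moved 1.6 mm (the mean) and felt no side contact on the way down. The first colour-mask outline of the stand leaked onto the tiles, so I read its corners by hand instead.

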